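Put the mixed-up lids back on their own crocks

TASK

The wooden lids of the three terracotta crocks have been mixed up: put each one back on the crock of its size, fully home with the plug down in the mouth. Use the clean wooden board as the free spot to park a lid on the way, never the dusty bench, and set the lids down rather than dropping them. Leave the crocks where they stand, and the jar and the bottle alone.

Things in the scene. Friction and masses are not known exactly. Their poses are not given: they have to be found in the camera images.
- small_knob (a point): Small lid, loose, pale wood: round flange 92 mm wide, 12 thick; under it a plug 50 wide, 8 deep; on top a round upright knob 28 wide, 36 high (same on all lids). Point: on the axis at the knob's half height, 18 mm above the flange's top, 40 above the plug's underside; z up. Belongs on the small crock, starts on the medium one.
- medium_knob (a point): Medium lid, loose, pale wood: round flange 108 mm wide, 12 thick; under it a plug 66 wide, 8 deep; on top a round upright knob 28 wide, 36 high (same on all lids). Point: on the axis at the knob's half height, 18 mm above the flange's top, 40 above the plug's underside; z up. Belongs on the medium crock, starts on the large one.
- large_knob (a point): Large lid, loose, pale wood: round flange 124 mm wide, 12 thick; under it a plug 82 wide, 8 deep; on top a round upright knob 28 wide, 36 high (same on all lids). Point: on the axis at the knob's half height, 18 mm above the flange's top, 40 above the plug's underside; z up. Belongs on the large crock, starts on the small one, 8 mm proud as its plug is too wide.
- small_mouth (a point): Small crock: loose, heavy (1.1 kg), empty, terracotta, 105 mm high, belly 140 wide, two lugs along its y reaching 20 mm beyond the belly. Point: centre of the mouth at the level of the rim's top, 105 mm above the bench; z up. Mouth 62 mm wide inside, rim 82 outside. With its own lid home (plug in the mouth, flange on the rim) the knob point is 32 mm above this point.
- medium_mouth (a point): Medium crock: loose, heavy (1.6 kg), empty, terracotta, 130 mm high, belly 160 wide, two lugs along its y reaching 20 mm beyond the belly. Point: centre of the mouth at the level of the rim's top, 130 mm above the bench; z up. Mouth 78 mm wide inside, rim 98 outside. With its own lid home (plug in the mouth, flange on the rim) the knob point is 32 mm above this point.
- large_mouth (a point): Large crock: loose, heavy (2.3 kg), empty, terracotta, 155 mm high, belly 184 wide, two lugs along its y reaching 20 mm beyond the belly. Point: centre of the mouth at the level of the rim's top, 155 mm above the bench; z up. Mouth 94 mm wide inside, rim 114 outside. With its own lid home (plug in the mouth, flange on the rim) the knob point is 32 mm above this point.
- board_top (a point): Centre of the top face of the clean wooden board, 180 mm (its x) by 220 mm (its y) and 18 mm thick, fixed flat on the bench with nothing on it: the free spot. z up. A lid set down on it stands on its plug, knob point 40 mm above this face.
- jar_mid (a point): Bystander: closed amber glass jar with a white cap, 76 mm across and 115 mm high, standing on the bench; the point is on its axis 57 mm up.
- bottle_mid (a point): Bystander: small closed green glass bottle, 60 mm across and 200 mm high, standing on the bench; the point is on its axis 100 mm up.
There are look-alikes about, which are no part of the job. Leave any pink or yellow look-alike of the part that bears medium_knob alone.

How it is judged:
By the outcome, as a careful person would: the job done as asked, in the order asked, and still so for the second after the job is handed in, with the robot touching nothing.
It also fails if it takes over 122 s, if anything falls off the work surface, if the arm or the gripper's body presses on something with over 40 N, if the wrist force passes 120 N, or if a joint passes its speed limit or range.

ROBOT

A 6-joint arm with a two-finger parallel gripper is mounted at the origin on the work surface. World frame = base frame: x ahead of the robot, y to its left, z up, the work surface at z = 0. Lengths are in m, angles in rad, forces in N, time in s.
With the tool pointing down it reaches from about 0.25 to 0.775 m from the base axis. Payload 4 kg.
Tool frame: the origin (TCP) lies at the centre of the arm's flange, where the gripper is bolted on; the fingertips stand 199 mm ahead of it and the grasp point (between the pads) lies 180 mm ahead of it (robot.tcp_to_tips is the z of the fingertips in the tool frame, in m); z points along the fingers, y is the line along which they close (so a half turn about z gives the same grasp; the last joint's range is limited). The gripper opens to 94 mm and grips with 3 to 60 N. Pads are 16 mm wide; open, the fingers measure 119 mm over their backs; the gripper's body (75 mm by 177 mm) begins 78 mm behind the grasp point.
Start: joints at [-1.261, 0.087, 1.371, -0, 1.684, -0.103], TCP at [0.221, -0.504, 0.405] pointing down, gripper open.
Joint ranges: [-3.1, 3.1], [-0.76, 2.03], [0.27, 2.55], [-1.08, 4.22], [0.17, 2.65], [-2.57, 2.57]. Speed limits (rad/s): [2.79, 2.79, 3.14, 3.14, 3.14, 3.14].

INTERFACE

Orientations are given as [roll, pitch, yaw] about the fixed x, y, z axes, in that order (R = Rz(yaw) Ry(pitch) Rx(roll)).
In Python, from bench import robot gives the robot as it stands.
- The arm moves only by the tool play_rows, never from a script. Its arguments are lists of equal length, an entry for each row: "translation": the shift along the tool's x, y, z scaled (see below), a list of three; "twist": the turn, a rotation vector about the tool's x, y, z scaled (see below), a list of three; "gripper": the opening, from -1 (shut) to 1 (fully open). A call has 1 to 8 rows; each row shifts and turns the commanded pose from where the row before left it, along the tool's axes as they then stand; what a row does not reach is not made up. The controller multiplies each number of a shift by 0.04 m and each number of a turn by 0.1 rad. A row lasts 1/10 s, in which the tool goes at most 50 mm and 8.59 degrees, less where a joint would pass 70% of its speed; a pose out of reach is approached as far as the arm can. A call with a number of a shift or a turn outside -1 to 1 is refused whole. A call with a gripper value outside its range is refused whole. The fingers move at their own pace and stop on an object; the grip force is fixed at half the most. Time passes only in rows, so rows that do not move let the fingers close. It gives the time, the measured TCP pose, the force, the opening and the grip force at its end, in the units of the state.
- robot.get_obs(): the state, without advancing time (a new reading comes with each control period).
- robot.snapshot(name): name is "scene" or "top" or "wrist"; returns the picture (420x560x3 uint8, red, green, blue); there is no depth.
- robot.camera_model(name): a dict with "camera_matrix" (3x3 intrinsics, pixels), "k1" (the pictures are not rectified: a ray, as slopes to the right and down, at radius r is drawn at 1 + k1 r^2 times it, then the intrinsics apply), "rvec" (rotation vector, rad) and "tvec" (3), from world to camera coordinates, as OpenCV has them. Camera axes: x right, y down, z forward; pixel columns grow to the right and rows downward; lengths in m; the calibration is good to about 2 mm. A picture is of the moment at which its call begins: read the wrist's pose just before it. camera_model takes no time and is no camera call; for the wrist camera it gives the pose at the moment of the call.
- robot.close_job(): hands the job in; it is judged then, once.
Trained networks look in the newest picture that a camera, given by its name, has taken for a name from the list of things; names that differ only in an ending like _2 or _b are one class to them, and where a whole thing is asked for, a point or a joint stands for the part that bears it (a point fixed in the world has none). Each returns a list of dicts, best first, with "score" (0 to 1); they miss things now and then, are a little off and sometimes report something else, mostly with a low value. They report only what shows in the picture. A call takes as long as a camera call. They do not tell look-alikes from the thing itself.
- robot.recognise(name, camera): "centre" ([x, y, z] in m, in world coordinates, good to about 4 mm: the middle of the surface that is visible of it).
- robot.spot_point(name, camera): "centre" ([x, y, z] in m, in world coordinates, good to about 4 mm: a listed point, or the origin of a listed thing).
The state is a dict: "time": time; "joint_positions": joint angles; "qvel": joint speeds; "joint_torque": joint torques, N m; "tool_pos": TCP position; "ee_rot": TCP orientation; "wrist_force": force on the tool from outside, world axes, zero at the start; "wrist_torque": the same for the moment, N m; "width": finger opening in m; "finger_force": force on a finger pad.
Only numpy, scipy, OpenCV 4.12 (cv2) and the standard library are available. Lean on these libraries where they do the work, as an engineer would, in place of code of your own. Each camera call takes 0.05 s, during which the arm holds its last target. There are 200 camera calls.

## Working session

There is one attempt and no reset: what is moved stays moved. The work goes in short steps, Python scripts to look and compute and a tool call to move; the robot and the scene stay as the last step left them, time stands still between calls to the robot, and variables do not carry over. Pictures are saved under pics/ and viewed, at most 14 in all, crops included, and the job is handed in when it is done.

Besides the shell and the picture viewer there is one more tool, called after "Call:" as a command line: name --argument value ..., lists and objects as JSON in quotes. play_rows: Moves the arm, as the interface text tells. Its arguments: {"type":"object","properties":{"translation":{"type":"array","items":{"type":"array","items":{"type":"number","minimum":-1,"maximum":1}}},"twist":{"type":"array","items":{"type":"array","items":{"type":"number","minimum":-1,"maximum":1}}},"gripper":{"type":"array","items":{"type":"number"}}},"required":["translation","twist","gripper"]}

```bash
mkdir -p pics; ls; cat > h.py <<'E'
import numpy as np,cv2
from bench import robot
from scipy.spatial.transform import Rotation as Rn
def snap(cam,fn):
    im=robot.snapshot(cam); cv2.imwrite('pics/'+fn,im[:,:,::-1]); return im
def proj(cam,p,m=None):
    m=m or robot.camera_model(cam)
    R=cv2.Rodrigues(np.array(m['rvec'],float))[0]; q=R@np.array(p)+np.ravel(m['tvec'])
    s=q[:2]/q[2]; s=s*(1+m['k1']*(s@s)); K=np.array(m['camera_matrix']); return K[:2,:2]@s+K[:2,2]
def unproj(cam,uv,z,m=None):
    m=m or robot.camera_model(cam)
    R=cv2.Rodrigues(np.array(m['rvec'],float))[0]; t=np.ravel(m['tvec']); K=np.array(m['camera_matrix'])
    d=np.linalg.solve(K[:2,:2],np.array(uv)-K[:2,2]); s=d.copy()
    for _ in range(20): s=d/(1+m['k1']*(s@s))
    r=R.T@np.array([*s,1]); c=-R.T@t; return c+r*(z-c[2])/r[2]
def rel(target,o=None):
    "shift in tool axes, units of rows, from present TCP to target TCP"
    o=o or robot.get_obs(); R=Rn.from_euler('xyz',o['ee_rot']); return R.inv().apply(np.array(target)-o['tool_pos'])/0.04
E
python3 - <<'E'
from h import *
o=robot.get_obs(); print({k:np.round(v,3) for k,v in o.items()})
a=snap('top','a.png');b=snap('scene','b.png')
for c in ['top','scene']:
    print(c,{k:np.round(v,3).tolist() if not isinstance(v,str) else v for k,v in robot.camera_model(c).items()})
    for n in ['small_knob','medium_knob','large_knob','small_mouth','medium_mouth','large_mouth','board_top','jar_mid','bottle_mid']:
        print(n,[(np.round(d['centre'],3).tolist(),round(d['score'],2),proj(c,d['centre']).round().tolist()) for d in robot.spot_point(n,c)])
E
```

```text
pics
{'time': np.float64(0.0), 'joint_positions': array([-1.261,  0.088,  1.372, -0.   ,  1.684, -0.103]), 'qvel': array([ 0.   , -0.   , -0.002,  0.   ,  0.001, -0.001]), 'joint_torque': array([-1.0000e-03, -3.4019e+01, -3.0242e+01,  7.2000e-02,  3.3000e-02,
       -0.0000e+00]), 'tool_pos': array([ 0.221, -0.504,  0.404]), 'ee_rot': array([-3.139, -0.   ,  0.413]), 'wrist_force': array([-0.695, -0.933,  0.654]), 'wrist_torque': array([0.011, 0.014, 0.031]), 'finger_force': np.float64(0.0), 'width': np.float64(0.094)}
top {'camera_matrix': [[437.768, 0.0, 278.228], [0.0, 437.768, 205.249], [0.0, 0.0, 1.0]], 'k1': -0.08, 'rvec': [2.194, -2.131, 0.114], 'tvec': [-0.113, 0.487, 1.234]}
small_knob [([0.632, -0.147, 0.165], 0.85, [298.0, 146.0]), ([0.415, -0.015, 0.054], 0.18, [247.0, 230.0])]
medium_knob [([0.219, -0.283, 0.041], 0.76, [341.0, 303.0]), ([0.431, -0.332, 0.185], 0.74, [370.0, 224.0]), ([0.462, -0.543, 0.043], 0.64, [433.0, 219.0])]
large_knob [([0.624, 0.118, 0.141], 0.57, [198.0, 148.0])]
small_mouth [([0.649, -0.395, 0.099], 0.49, [387.0, 148.0])]
medium_mouth [([0.63, 
[... 378 characters left out ...]
148, 0.16], 0.78, [281.0, 253.0])]
medium_knob [([0.465, -0.546, 0.037], 0.67, [108.0, 269.0]), ([0.429, -0.333, 0.192], 0.59, [187.0, 199.0]), ([0.221, -0.28, 0.04], 0.54, [204.0, 199.0])]
large_knob [([0.617, 0.115, 0.144], 0.92, [389.0, 238.0])]
small_mouth [([0.618, 0.119, 0.103], 0.83, [388.0, 251.0]), ([0.419, -0.017, 0.056], 0.53, [310.0, 224.0])]
medium_mouth [([0.628, -0.147, 0.126], 0.9, [281.0, 263.0]), ([0.431, 0.336, 0.017], 0.53, [428.0, 221.0])]
large_mouth [([0.428, -0.337, 0.157], 0.83, [187.0, 211.0])]
board_top [([0.432, 0.338, 0.016], 0.81, [428.0, 221.0])]
jar_mid [([0.423, -0.016, 0.057], 0.94, [311.0, 224.0])]
bottle_mid [([0.648, -0.394, 0.105], 0.83, [171.0, 293.0])]
```

View pics/a.png

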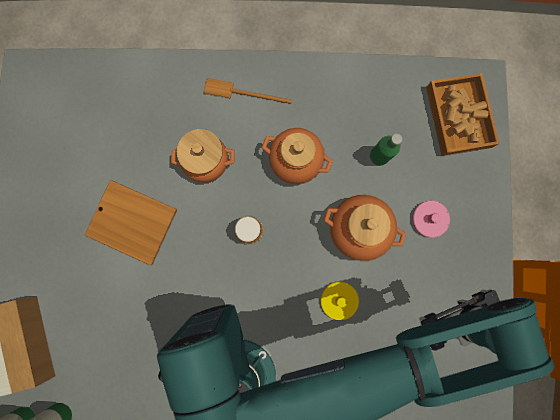

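View pics/b.png

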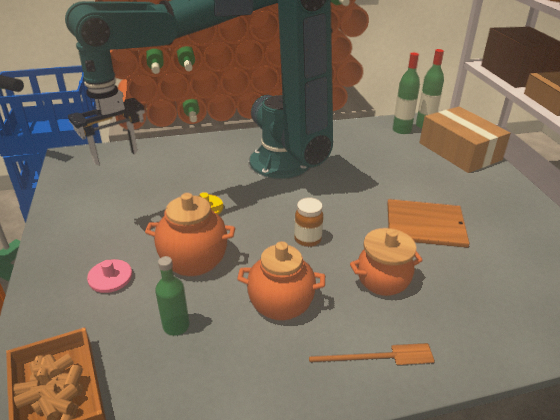

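Top view: large lid on the small crock at (198,148), small lid on the medium crock at (298,146), medium lid on the large crock at (370,224). The board is at (130,222), and the pink (432,218) and yellow (340,300) look-alikes are to be left alone. The scene view agrees.

Plan: large lid to the board, small lid to the small crock, medium lid to the medium crock, then large lid to the large crock.

Call:
play_rows --translation '[[0,0,-0.25],[0,0,-0.25],[0,0,-0.25],[0,0,-0.25],[0,0,-0.25],[0.3,-0.5,0],[0.65,-1,0],[0.65,-1,0]]' --twist '[[0,0,1],[0,0,1],[0,0,1],[0,0,1],[0,0,0.13],[0,0,0],[0,0,0],[0,0,0]]' --gripper '[1,1,1,1,1,1,1,1]'

```text
time: 1.8
tool_pos: [0.2849, -0.4032, 0.4547]
ee_rot: [-3.141, -0.0, -0.0]
wrist_force: [1.9, 0.0, 0.2]
width: 0.0938
finger_force: 0.0
```

Call:
play_rows --translation '[[0.65,-1,0],[0.65,-1,0],[0.65,-1,0],[0.65,-1,0],[0.65,-1,0],[0.65,-1,0],[0.65,-1,0],[0.65,-1,0]]' --twist '[[0,0,0],[0,0,0],[0,0,0],[0,0,0],[0,0,0],[0,0,0],[0,0,0],[0,0,0]]' --gripper '[1,1,1,1,1,1,1,1]'

```text
time: 2.6
tool_pos: [0.4933, -0.0819, 0.4551]
ee_rot: [3.141, -0.001, 0.002]
wrist_force: [0.8, -0.9, 0.1]
width: 0.0941
finger_force: 0.0
```

Call:
play_rows --translation '[[0.65,-1,0],[0.65,-1,0],[0.65,-1,0],[0.6,-1,0],[0.3,-0.5,0],[0,0,0],[0,0,0]]' --twist '[[0,0,0],[0,0,0],[0,0,0],[0,0,0],[0,0,0],[0,0,0],[0,0,0]]' --gripper '[1,1,1,1,1,1,1]'

```text
time: 3.3
tool_pos: [0.6068, 0.0962, 0.4544]
ee_rot: [3.141, 0.001, 0.001]
wrist_force: [-0.3, -0.7, -0.4]
width: 0.0936
finger_force: 0.0
```

```bash
cat >> h.py <<'E'
def look(names,cams=('wrist',)):
    for c in cams:
        robot.snapshot(c)
        for n in names: print(c,n,[(np.round(d['centre'],4).tolist(),round(d['score'],2)) for d in robot.spot_point(n,c)])
E
python3 - <<'E'
from h import *
o=robot.get_obs(); print(o['tool_pos'],o['ee_rot'],o['time'],o['wrist_force'])
snap('wrist','c.png'); look(['large_knob'])
look(['large_knob'],['top'])
print(robot.camera_model('wrist'))
E
```

```text
[0.60679704 0.09619241 0.45436586] [3.14075424e+00 9.64821521e-04 1.46546660e-03] 3.3 [-0.2887922  -0.66036322 -0.43110319]
wrist large_knob [([0.6232, 0.1181, 0.1451], 0.83)]
top large_knob [([0.6219, 0.1212, 0.1415], 0.87)]
{'camera_matrix': array([[293.12935338,   0.        , 283.57411684],
       [  0.        , 293.12935338, 211.36724111],
       [  0.        ,   0.        ,   1.        ]]), 'k1': -0.010503180866535735, 'rvec': array([-2.07814472,  2.08033294,  0.27759991]), 'tvec': array([0.09358964, 0.54490332, 0.59952375])}
```

View pics/c.png

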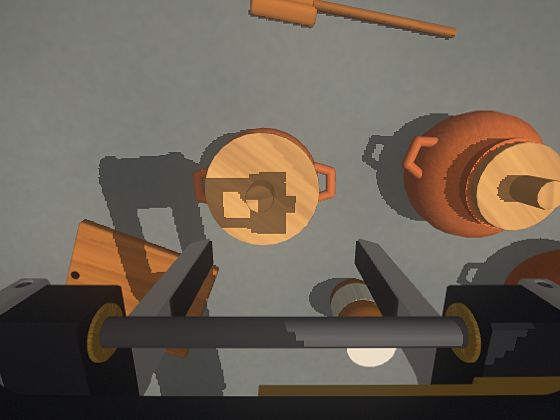

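Wrist view: the large lid sits centred near (262,188) on the small crock, its knob near (260,192). This agrees with the networks. Now grasp it.

Call:
play_rows --translation '[[0.2,-0.3,0],[0.19,-0.29,0],[0,0,0.8],[0,0,0.9],[0,0,0.8],[0,0,0.4],[0,0,0.17],[0,0,0]]' --twist '[[0,0,0],[0,0,0],[0,0,0],[0,0,0],[0,0,0],[0,0,0],[0,0,0],[0,0,0]]' --gripper '[1,1,1,1,1,1,1,1]'

```text
time: 4.35
tool_pos: [0.6226, 0.1204, 0.3306]
ee_rot: [3.141, 0.002, 0.0]
wrist_force: [0.4, 0.5, -0.1]
width: 0.0939
finger_force: 0.0
```

Call:
play_rows --translation '[[0,0,0],[0,0,0],[0,0,0],[0,0,0],[0,0,0],[0,0,0],[0,0,0],[0,0,0]]' --twist '[[0,0,0],[0,0,0],[0,0,0],[0,0,0],[0,0,0],[0,0,0],[0,0,0],[0,0,0]]' --gripper '[-1,-1,-1,-1,-1,-1,-1,-1]'

```text
time: 5.15
tool_pos: [0.6223, 0.1197, 0.3318]
ee_rot: [3.142, 0.0, -0.0]
wrist_force: [-0.3, 0.0, 0.2]
width: 0.0335
finger_force: 0.0
```

Call:
play_rows --translation '[[0,0,0],[0,0,0],[0,0,0],[0,0,-0.3],[0,0,-0.6],[0,0,-0.6],[0,0,-0.4],[0,0,0]]' --twist '[[0,0,0],[0,0,0],[0,0,0],[0,0,0],[0,0,0],[0,0,0],[0,0,0],[0,0,0]]' --gripper '[-1,-1,-1,-1,-1,-1,-1,-1]'

```text
time: 5.95
tool_pos: [0.6225, 0.1198, 0.4122]
ee_rot: [-3.141, -0.007, -0.0]
wrist_force: [-0.2, -0.2, -1.5]
width: 0.0274
finger_force: 30.0
```

Call:
play_rows --translation '[[-0.3,-0.34,0],[-0.6,-0.7,0],[-0.8,-0.9,0],[-0.9,-1,0],[-0.9,-1,0],[-0.8,-0.9,0],[-0.5,-0.6,0],[0,0,0]]' --twist '[[0,0,0],[0,0,0],[0,0,0],[0,0,0],[0,0,0],[0,0,0],[0,0,0],[0,0,0]]' --gripper '[-1,-1,-1,-1,-1,-1,-1,-1]'

```text
time: 6.75
tool_pos: [0.4315, 0.3347, 0.4063]
ee_rot: [-3.142, 0.004, 0.007]
wrist_force: [0.2, -1.3, -2.1]
width: 0.0276
finger_force: 30.0
```

```bash
cat >> h.py <<'E'
def mosaic(fn,cams=('top','scene')):
    cv2.imwrite('pics/'+fn,cv2.resize(np.hstack([robot.snapshot(c) for c in cams])[:,:,::-1],(800,300)))
E
python3 - <<'E'
from h import *
o=robot.get_obs(); print(o['tool_pos'],o['ee_rot'],o['time'],o['wrist_force'],o['width'],o['finger_force'])
snap('wrist','d.png'); look(['large_knob'])
look(['small_mouth','board_top','small_knob'],['top','scene'])
E
```

```text
[0.43154595 0.33470641 0.40626665] [-3.14156987  0.00408813  0.00666479] 6.75 [ 0.20866671 -1.27927981 -2.07474022] 0.02759814062799333 29.999980330467224
wrist large_knob [([0.4314, 0.3329, 0.2202], 0.77)]
top small_mouth [([0.6129, 0.1189, 0.1073], 0.89), ([0.6266, -0.1461, 0.1327], 0.73)]
top board_top [([0.4288, 0.3356, 0.0173], 0.69)]
top small_knob [([0.6306, -0.1489, 0.162], 0.91)]
scene small_mouth [([0.6183, 0.1184, 0.1064], 0.8)]
scene board_top [([0.4334, 0.3357, 0.0143], 0.61)]
scene small_knob [([0.6287, -0.1487, 0.1639], 0.97), ([0.4285, -0.3342, 0.1875], 0.62)]
```

View pics/d.png

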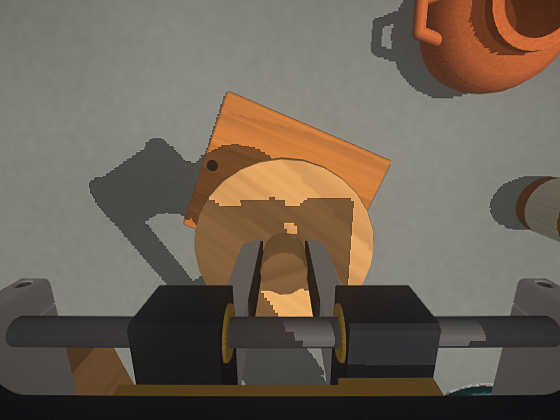

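The wrist view shows the large lid gripped level, over the board (board corners near (228,92) and (390,160)), with the small crock open at upper right. Lowering it now.

Call:
play_rows --translation '[[0,0,0.4],[0,0,0.8],[0,0,0.8],[0,0,0.8],[0,0,0.6],[0,0,0.3],[0,0,0.1],[0,0,0]]' --twist '[[0,0,0],[0,0,0],[0,0,0],[0,0,0],[0,0,0],[0,0,0],[0,0,0],[0,0,0]]' --gripper '[-1,-1,-1,-1,-1,-1,-1,-1]'

```text
time: 8.1
tool_pos: [0.4358, 0.3317, 0.2562]
ee_rot: [-3.141, -0.0, -0.0]
wrist_force: [0.2, -0.4, -0.7]
width: 0.0276
finger_force: 30.0
```

Call:
play_rows --translation '[[0,0,0.06],[0,0,0.05],[0,0,0.05],[0,0,0]]' --twist '[[0,0,0],[0,0,0],[0,0,0],[0,0,0]]' --gripper '[-1,-1,-1,-1]'

```text
time: 8.5
tool_pos: [0.4355, 0.3317, 0.2496]
ee_rot: [-3.142, -0.0, -0.0]
wrist_force: [0.0, -1.1, -1.6]
width: 0.0279
finger_force: 30.0
```

Call:
play_rows --translation '[[0,0,0.04],[0,0,0.04],[0,0,0.04],[0,0,0]]' --twist '[[0,0,0],[0,0,0],[0,0,0],[0,0,0]]' --gripper '[-1,-1,-1,-1]'

```text
time: 8.9
tool_pos: [0.4355, 0.3317, 0.2448]
ee_rot: [3.142, -0.0, -0.0]
wrist_force: [0.2, 0.3, -0.2]
width: 0.0274
finger_force: 30.0
```

Call:
play_rows --translation '[[0,0,0.03],[0,0,0]]' --twist '[[0,0,0],[0,0,0]]' --gripper '[-1,-1]'

```text
time: 9.1
tool_pos: [0.4355, 0.3317, 0.2447]
ee_rot: [-3.142, -0.0, -0.0]
wrist_force: [-1.7, -1.0, 4.2]
width: 0.0276
finger_force: 30.0
```

Call:
play_rows --translation '[[0,0,0],[0,0,0],[0,0,0],[0,0,0],[0,0,-0.2],[0,0,-0.6],[0,0,-0.9],[0,0,-0.9]]' --twist '[[0,0,0],[0,0,0],[0,0,0],[0,0,0],[0,0,0],[0,0,0],[0,0,0],[0,0,0]]' --gripper '[1,1,1,1,1,1,1,1]'

```text
time: 9.9
tool_pos: [0.4353, 0.3316, 0.3485]
ee_rot: [3.141, 0.001, -0.0]
wrist_force: [-0.1, 0.5, 0.3]
width: 0.088
finger_force: 0.0
```

Call:
play_rows --translation '[[0,0,-0.9],[0,0.1,-0.9],[0.2,0.7,-0.2],[0.4,1,0],[0.45,1,0],[0.45,1,0],[0.45,1,0],[0.45,1,0]]' --twist '[[0,0,0],[0,0,0],[0,0,0],[0,0,0],[0,0,0],[0,0,0],[0,0,0],[0,0,0]]' --gripper '[1,1,1,1,1,1,1,1]'

```text
time: 10.7
tool_pos: [0.5317, 0.098, 0.4283]
ee_rot: [-3.141, -0.001, -0.0]
wrist_force: [0.6, 0.4, 0.7]
width: 0.0941
finger_force: 0.0
```

Call:
play_rows --translation '[[0.45,1,0],[0.45,1,0],[0.45,1,0],[0.45,1,0],[0.4,1,0],[0.26,0.8,0],[0,0.4,0],[0,0,0]]' --twist '[[0,0,0],[0,0,0],[0,0,0],[0,0,0],[0,0,0],[0,0,0],[0,0,0],[0,0,0]]' --gripper '[1,1,1,1,1,1,1,1]'

```text
time: 11.5
tool_pos: [0.6296, -0.1502, 0.4272]
ee_rot: [-3.142, 0.001, -0.003]
wrist_force: [0.4, -0.6, -0.2]
width: 0.0942
finger_force: 0.0
```

Call:
play_rows --translation '[[0,0,0],[0,0,0]]' --twist '[[0,0,0],[0,0,0]]' --gripper '[1,1]'

```text
time: 11.7
tool_pos: [0.6295, -0.1466, 0.4282]
ee_rot: [-3.141, -0.001, 0.002]
wrist_force: [-0.2, 0.4, -0.9]
width: 0.094
finger_force: 0.0
```

```bash
python3 - <<'E'
from h import *
o=robot.get_obs(); print(o['tool_pos'],o['ee_rot'],o['time'])
snap('wrist','e.png'); look(['small_knob','small_mouth'])
look(['large_knob','small_mouth'],['top'])
print(rel([0.630,-0.1485,0.348]))
E
```

```text
[ 0.62950741 -0.14662779  0.42817531] [-3.14122908e+00 -6.91544628e-04  1.82422089e-03] 11.7
wrist small_knob [([0.6296, -0.1484, 0.1648], 0.83)]
wrist small_mouth []
top large_knob [([0.4358, 0.3319, 0.0557], 0.69)]
top small_mouth [([0.6141, 0.1195, 0.1091], 0.83)]
[0.00548234 0.0192396  1.99208105]
```

View pics/e.png

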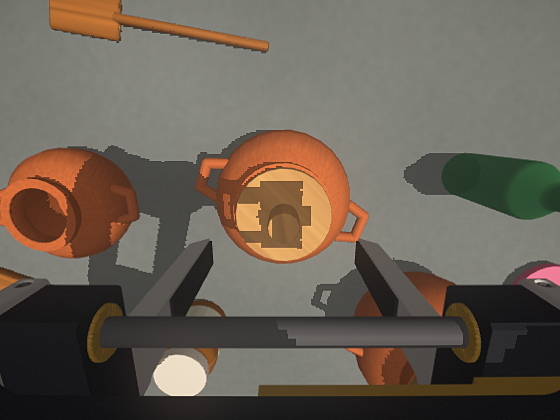

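The wrist view shows the small lid's knob near (280,222) on the medium crock, centred between the fingers, and the small crock's open mouth near (42,213). Grasping the lid.

Call:
play_rows --translation '[[0,0,0.4],[0,0,0.8],[0,0,0.5],[0,0,0.3],[0,0,0],[0,0,0],[0,0,0],[0,0,0]]' --twist '[[0,0,0],[0,0,0],[0,0,0],[0,0,0],[0,0,0],[0,0,0],[0,0,0],[0,0,0]]' --gripper '[1,1,1,1,1,-1,-1,-1]'

```text
time: 12.85
tool_pos: [0.6301, -0.1484, 0.3493]
ee_rot: [3.141, -0.003, -0.0]
wrist_force: [0.7, 0.1, -0.4]
width: 0.0737
finger_force: 0.0
```

Call:
play_rows --translation '[[0,0,0],[0,0,0],[0,0,0],[0,0,0],[0,0,0],[0,0,0],[0,0,0],[0,0,0]]' --twist '[[0,0,0],[0,0,0],[0,0,0],[0,0,0],[0,0,0],[0,0,0],[0,0,0],[0,0,0]]' --gripper '[-1,-1,-1,-1,-1,-1,-1,-1]'

```text
time: 13.65
tool_pos: [0.6298, -0.1483, 0.3474]
ee_rot: [-3.141, 0.0, -0.0]
wrist_force: [0.2, -0.2, 0.0]
width: 0.0275
finger_force: 30.0
```

```bash
python3 - <<'E'
from h import *
o=robot.get_obs(); print(o['tool_pos'],o['width'],o['finger_force'],o['wrist_force'])
# open small mouth, inner edge in the newest wrist-like view
im=robot.snapshot('top'); m=robot.camera_model('top')
u=proj('top',[.616,.119,.105]); print(u)
x,y=map(int,u); c=cv2.resize(im[y-35:y+35,x-35:x+35],(560,560),interpolation=cv2.INTER_CUBIC)
cv2.imwrite('pics/f.png',c[:,:,::-1]); print(x-35,y-35)
for cx,cy in[(.616,.119)]:
  for r in(.031,.041):
    print([proj('top',[cx+r*np.cos(t),cy+r*np.sin(t),.105]).round(1).tolist() for t in np.arange(4)*np.pi/2])
print(robot.camera_model('wrist')['tvec'],unproj('wrist',(42,213),.105))
E
```

```text
[ 0.62981786 -0.14827351  0.34740585] 0.027513175358228514 29.999948143959045 [ 0.237118   -0.18828169  0.00215052]
[200.08505022 154.40401309]
165 119
[[200.7, 143.4], [188.9, 154.1], [199.5, 165.5], [211.3, 154.7]]
[[200.9, 139.9], [185.3, 154.0], [199.3, 169.1], [214.9, 154.8]]
[-0.15036677  0.5955154   0.50199677] [0.64467258 0.04165533 0.105     ]
```

View pics/f.png

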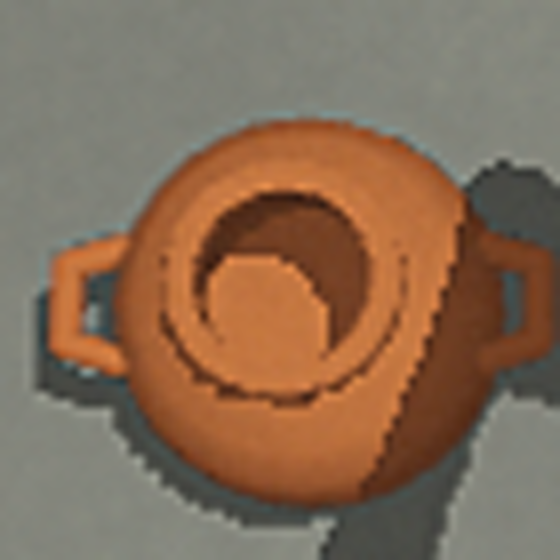

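The crop shows the small crock's open mouth centred at about (285,280), so the mouth is at about (0.617, 0.119). The lid is gripped. Carrying it over.

Call:
play_rows --translation '[[0,0,-0.2],[0,0,-0.6],[0,0,-0.8],[0,0,-0.4],[0,-0.3,0],[0,-0.7,0],[0,-1,0],[-0.12,-1,0]]' --twist '[[0,0,0],[0,0,0],[0,0,0],[0,0,0],[0,0,0],[0,0,0],[0,0,0],[0,0,0]]' --gripper '[-1,-1,-1,-1,-1,-1,-1,-1]'

```text
time: 14.5
tool_pos: [0.625, -0.0268, 0.4255]
ee_rot: [-3.141, 0.003, -0.001]
wrist_force: [0.6, 0.1, -0.8]
width: 0.0274
finger_force: 30.0
```

Call:
play_rows --translation '[[-0.1,-1,0],[-0.1,-1,0],[0,-0.9,0],[0,-0.6,0],[0,-0.18,0],[0,0,0],[0,0,0],[0,0,0]]' --twist '[[0,0,0],[0,0,0],[0,0,0],[0,0,0],[0,0,0],[0,0,0],[0,0,0],[0,0,0]]' --gripper '[-1,-1,-1,-1,-1,-1,-1,-1]'

```text
time: 15.3
tool_pos: [0.6172, 0.1175, 0.4272]
ee_rot: [3.141, 0.0, -0.002]
wrist_force: [0.0, 1.0, -0.9]
width: 0.0276
finger_force: 30.0
```

```bash
python3 - <<'E'
from h import *
o=robot.get_obs(); print(o['tool_pos'],o['ee_rot'],o['time'],o['wrist_force'],o['width'])
look(['small_knob','small_mouth'])
look(['medium_mouth','small_knob'],['top','scene'])
print(rel([0.617,0.119,0.3224]))
E
```

```text
[0.61721326 0.11750994 0.42718978] [ 3.14097458e+00  4.05815088e-04 -2.15117414e-03] 15.3 [ 0.0119327   0.98053605 -0.86224433] 0.027581486452758406
wrist small_knob [([0.6149, 0.116, 0.2459], 0.88)]
wrist small_mouth []
top medium_mouth [([0.6286, -0.1463, 0.1298], 0.6)]
top small_knob [([0.6178, 0.1176, 0.2429], 0.71)]
scene medium_mouth []
scene small_knob [([0.6153, 0.1174, 0.2412], 0.83), ([0.4163, -0.0173, 0.058], 0.31)]
[-0.00267855 -0.00920222  2.62733191]
```

Lowering with a small y fix.

Call:
play_rows --translation '[[0,-0.03,0.3],[0,0,0.6],[0,0,0.6],[0,0,0.4],[0,0,0.2],[0,0,0.1],[0,0,0],[0,0,0]]' --twist '[[0,0,0],[0,0,0],[0,0,0],[0,0,0],[0,0,0],[0,0,0],[0,0,0],[0,0,0]]' --gripper '[-1,-1,-1,-1,-1,-1,-1,-1]'

```text
time: 16.55
tool_pos: [0.6173, 0.1201, 0.3406]
ee_rot: [-3.141, -0.002, -0.0]
wrist_force: [0.6, 0.5, -1.1]
width: 0.0274
finger_force: 30.0
```

Call:
play_rows --translation '[[0,0,0.05],[0,0,0.05],[0,0,0.05],[0,0,0.05],[0,0,0.05],[0,0,0]]' --twist '[[0,0,0],[0,0,0],[0,0,0],[0,0,0],[0,0,0],[0,0,0]]' --gripper '[-1,-1,-1,-1,-1,-1]'

```text
time: 17.15
tool_pos: [0.617, 0.12, 0.3289]
ee_rot: [3.141, 0.001, -0.0]
wrist_force: [0.2, -0.5, -1.3]
width: 0.0275
finger_force: 30.0
```

Call:
play_rows --translation '[[0,0,0.05],[0,0,0.05],[0,0,0.03],[0,0,0.02],[0,0,0]]' --twist '[[0,0,0],[0,0,0],[0,0,0],[0,0,0],[0,0,0]]' --gripper '[-1,-1,-1,-1,-1]'

```text
time: 17.65
tool_pos: [0.617, 0.12, 0.3233]
ee_rot: [3.141, 0.0, -0.0]
wrist_force: [0.7, 0.6, -0.9]
width: 0.0274
finger_force: 30.0
```

Call:
play_rows --translation '[[0,0,0.03],[0,0,0]]' --twist '[[0,0,0],[0,0,0]]' --gripper '[-1,-1]'

```text
time: 17.85
tool_pos: [0.6171, 0.12, 0.3224]
ee_rot: [3.142, -0.0, -0.0]
wrist_force: [-0.1, -0.2, -0.2]
width: 0.0273
finger_force: 30.0
```

Call:
play_rows --translation '[[0,0,0.03],[0,0,0],[0,0,0],[0,0,0],[0,0,0],[0,0,0],[0,0,-0.2],[0,0,-0.5]]' --twist '[[0,0,0],[0,0,0],[0,0,0],[0,0,0],[0,0,0],[0,0,0],[0,0,0],[0,0,0]]' --gripper '[-1,-1,1,1,1,1,1,1]'

```text
time: 18.65
tool_pos: [0.6167, 0.12, 0.3471]
ee_rot: [3.141, 0.005, -0.0]
wrist_force: [0.2, 0.2, 0.6]
width: 0.072
finger_force: 0.0
```

Call:
play_rows --translation '[[0,0,-0.9],[0,0,-0.9],[0,0,-0.5],[-0.2,0.5,0],[-0.4,0.9,0],[-0.4,1,0],[-0.4,1,0],[-0.4,1,0]]' --twist '[[0,0,0],[0,0,0],[0,0,0],[0,0,0],[0,0,0],[0,0,0],[0,0,0],[0,0,0]]' --gripper '[1,1,1,1,1,1,1,1]'

```text
time: 19.45
tool_pos: [0.5441, -0.0571, 0.4419]
ee_rot: [3.141, -0.001, 0.0]
wrist_force: [0.7, -0.9, 0.7]
width: 0.0943
finger_force: 0.0
```

Call:
play_rows --translation '[[-0.4,1,0],[-0.4,1,0],[-0.4,1,0],[-0.4,1,0],[-0.4,1,0],[-0.4,0.9,0],[-0.4,0.7,0],[-0.1,0.35,0]]' --twist '[[0,0,0],[0,0,0],[0,0,0],[0,0,0],[0,0,0],[0,0,0],[0,0,0],[0,0,0]]' --gripper '[1,1,1,1,1,1,1,1]'

```text
time: 20.25
tool_pos: [0.4275, -0.336, 0.4417]
ee_rot: [3.141, -0.0, -0.004]
wrist_force: [1.9, -0.2, -0.4]
width: 0.0942
finger_force: 0.0
```

Call:
play_rows --translation '[[0,0,0],[0,0,0],[0,0,0]]' --twist '[[0,0,0],[0,0,0],[0,0,0]]' --gripper '[1,1,1]'

```text
time: 20.55
tool_pos: [0.4298, -0.3327, 0.4413]
ee_rot: [-3.141, -0.001, 0.002]
wrist_force: [0.2, 0.9, -0.5]
width: 0.0941
finger_force: 0.0
```

```bash
python3 - <<'E'
from h import *
o=robot.get_obs(); print(o['tool_pos'],o['ee_rot'],o['time'])
look(['medium_knob'])
look(['medium_knob','medium_mouth','small_knob'],['top','scene'])
im=robot.snapshot('top'); cs=[]
for p in([.616,.119,.105],[.629,-.147,.13]):
    u=proj('top',p); x,y=map(int,u); print((u-[x-35,y-35]+.5)*5.7)
    cs.append(cv2.resize(im[y-35:y+35,x-35:x+35],(399,399),interpolation=cv2.INTER_CUBIC))
cv2.imwrite('pics/g.png',np.hstack(cs)[:,:,::-1])
E
```

```text
[ 0.42976252 -0.33265777  0.4413025 ] [-3.14126598e+00 -5.58267058e-04  1.87264798e-03] 20.55
wrist medium_knob [([0.4305, -0.335, 0.1834], 0.67), ([0.2215, -0.2808, 0.0375], 0.63), ([0.4634, -0.548, 0.0388], 0.63)]
top medium_knob [([0.4316, -0.3286, 0.1861], 0.85)]
top medium_mouth [([0.6258, -0.1517, 0.1308], 0.71)]
top small_knob [([0.6168, 0.1173, 0.136], 0.83)]
scene medium_knob [([0.4301, -0.3309, 0.1903], 0.9), ([0.465, -0.5451, 0.0387], 0.79), ([0.6211, 0.1205, 0.1041], 0.73), ([0.2214, -0.2824, 0.0409], 0.53)]
scene medium_mouth [([0.6282, -0.1479, 0.1289], 0.59), ([0.6142, 0.1208, 0.1336], 0.51)]
scene small_knob [([0.616, 0.1186, 0.1352], 0.91)]
[202.83478628 204.65287459]
[205.11826832 203.5938383 ]
```

View pics/g.png

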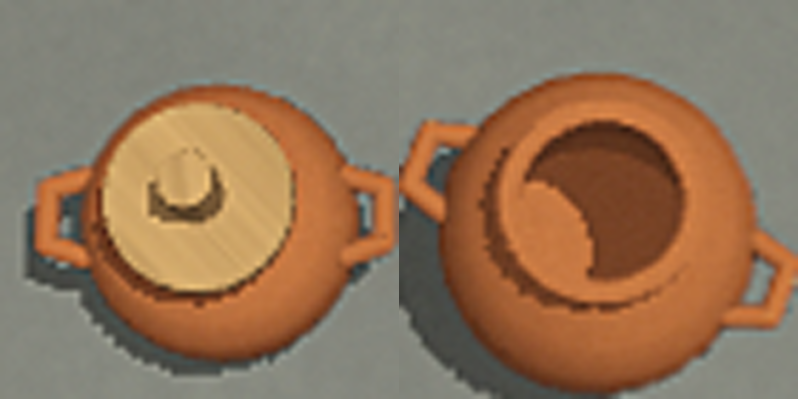

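The small lid sits home (left panel, knob z about 0.136). The medium crock's open mouth (right panel) is centred near (603,201), which puts it at (0.630, -0.147). Now grasping the medium lid, the one at the gripper and not the pink or yellow ones.

Call:
play_rows --translation '[[0,0,0.3],[0,0,0.6],[0,0,0.5],[0,0,0.3],[0,0,0.02],[0,0,0],[0,0,0],[0,0,0]]' --twist '[[0,0,0],[0,0,0],[0,0,0],[0,0,0],[0,0,0],[0,0,0],[0,0,0],[0,0,0]]' --gripper '[1,1,1,1,1,-1,-1,-1]'

```text
time: 21.9
tool_pos: [0.4291, -0.3341, 0.3737]
ee_rot: [3.14, -0.002, -0.0]
wrist_force: [0.3, 0.5, 0.2]
width: 0.0731
finger_force: 0.0
```

Call:
play_rows --translation '[[0,0,0],[0,0,0],[0,0,0],[0,0,0],[0,0,0],[0,0,0],[0,0,0],[0,0,0]]' --twist '[[0,0,0],[0,0,0],[0,0,0],[0,0,0],[0,0,0],[0,0,0],[0,0,0],[0,0,0]]' --gripper '[-1,-1,-1,-1,-1,-1,-1,-1]'

```text
time: 22.7
tool_pos: [0.429, -0.3339, 0.3723]
ee_rot: [-3.141, 0.0, -0.0]
wrist_force: [-1.4, 0.1, 0.0]
width: 0.0277
finger_force: 30.0
```

Call:
play_rows --translation '[[0,0,-0.2],[0,0,-0.6],[0,0,-0.8],[0,0,-0.6],[0.1,-0.1,-0.3],[0.4,-0.4,0],[0.7,-0.6,0],[0.8,-0.8,0]]' --twist '[[0,0,0],[0,0,0],[0,0,0],[0,0,0],[0,0,0],[0,0,0],[0,0,0],[0,0,0]]' --gripper '[-1,-1,-1,-1,-1,-1,-1,-1]'

```text
time: 23.5
tool_pos: [0.5095, -0.2578, 0.4719]
ee_rot: [3.141, 0.001, -0.003]
wrist_force: [0.7, -0.3, -1.0]
width: 0.0275
finger_force: 30.0
```

Call:
play_rows --translation '[[0.8,-0.8,0],[0.8,-0.7,0],[0.7,-0.6,0],[0.5,-0.48,0],[0.2,-0.2,0],[0,0,0],[0,0,0],[0,0,0]]' --twist '[[0,0,0],[0,0,0],[0,0,0],[0,0,0],[0,0,0],[0,0,0],[0,0,0],[0,0,0]]' --gripper '[-1,-1,-1,-1,-1,-1,-1,-1]'

```text
time: 24.3
tool_pos: [0.6282, -0.1479, 0.4726]
ee_rot: [3.141, 0.0, -0.002]
wrist_force: [-0.6, -0.2, -1.6]
width: 0.0274
finger_force: 30.0
```

```bash
python3 - <<'E'
from h import *
o=robot.get_obs(); print(o['tool_pos'],o['ee_rot'],o['time'],o['wrist_force'],o['width'])
look(['medium_knob','medium_mouth'])
look(['medium_knob','large_mouth'],['top','scene'])
print(rel([0.629,-0.147,0.3473]))
E
```

```text
[ 0.62817097 -0.14789184  0.47261256] [ 3.14096521e+00  8.30728634e-05 -2.06171863e-03] 24.3 [-0.56799473 -0.24011313 -1.60697077] 0.02741998806054723
wrist medium_knob [([0.4636, -0.5431, 0.0372], 0.73), ([0.63, -0.15, 0.2857], 0.64)]
wrist medium_mouth []
top medium_knob [([0.2234, -0.2826, 0.0429], 0.73), ([0.6284, -0.1487, 0.2879], 0.66)]
top large_mouth [([0.43, -0.3351, 0.1592], 0.68)]
scene medium_knob [([0.6295, -0.1471, 0.2925], 0.98), ([0.2201, -0.283, 0.0428], 0.84), ([0.4626, -0.5466, 0.0401], 0.68)]
scene large_mouth [([0.431, -0.337, 0.1525], 0.79)]
[2.62786947e-03 1.45773526e-03 3.12637582e+00]
```

Call:
play_rows --translation '[[0,0,0.3],[0,0,0.7],[0,0,0.7],[0,0,0.6],[0,0,0.3],[0,0,0.1],[0,0,0],[0,0,0]]' --twist '[[0,0,0],[0,0,0],[0,0,0],[0,0,0],[0,0,0],[0,0,0],[0,0,0],[0,0,0]]' --gripper '[-1,-1,-1,-1,-1,-1,-1,-1]'

```text
time: 25.55
tool_pos: [0.6293, -0.1468, 0.366]
ee_rot: [3.141, -0.003, -0.0]
wrist_force: [-0.3, 0.2, -0.4]
width: 0.0276
finger_force: 30.0
```

Call:
play_rows --translation '[[0,0,0.05],[0,0,0.05],[0,0,0.05],[0,0,0.05],[0,0,0.05],[0,0,0]]' --twist '[[0,0,0],[0,0,0],[0,0,0],[0,0,0],[0,0,0],[0,0,0]]' --gripper '[-1,-1,-1,-1,-1,-1]'

```text
time: 26.15
tool_pos: [0.6289, -0.1468, 0.3537]
ee_rot: [-3.141, 0.001, -0.0]
wrist_force: [-0.1, 0.1, 0.0]
width: 0.0275
finger_force: 30.0
```

Call:
play_rows --translation '[[0,0,0.05],[0,0,0.05],[0,0,0.03],[0,0,0.02],[0,0,0]]' --twist '[[0,0,0],[0,0,0],[0,0,0],[0,0,0],[0,0,0]]' --gripper '[-1,-1,-1,-1,-1]'

```text
time: 26.65
tool_pos: [0.629, -0.1467, 0.3481]
ee_rot: [-3.142, 0.0, -0.0]
wrist_force: [-0.5, -0.3, -1.3]
width: 0.0275
finger_force: 30.0
```

Call:
play_rows --translation '[[0,0,0.03],[0,0,0]]' --twist '[[0,0,0],[0,0,0]]' --gripper '[-1,-1]'

```text
time: 26.85
tool_pos: [0.6291, -0.1468, 0.3473]
ee_rot: [3.141, -0.001, -0.0]
wrist_force: [0.4, 0.4, 0.4]
width: 0.0275
finger_force: 30.0
```

Call:
play_rows --translation '[[0,0,0.02],[0,0,0],[0,0,0],[0,0,0],[0,0,0],[0,0,0],[0,0,-0.2],[0,0,-0.5]]' --twist '[[0,0,0],[0,0,0],[0,0,0],[0,0,0],[0,0,0],[0,0,0],[0,0,0],[0,0,0]]' --gripper '[-1,-1,1,1,1,1,1,1]'

```text
time: 27.65
tool_pos: [0.6288, -0.1467, 0.3723]
ee_rot: [-3.14, 0.005, -0.0]
wrist_force: [0.8, -0.6, -1.4]
width: 0.0718
finger_force: 0.0
```

Call:
play_rows --translation '[[0,0,-0.8],[0,0,-0.5],[-0.1,-0.4,0],[-0.3,-0.8,0],[-0.4,-1,0],[-0.4,-1,0],[-0.4,-1,0],[-0.4,-1,0]]' --twist '[[0,0,0],[0,0,0],[0,0,0],[0,0,0],[0,0,0],[0,0,0],[0,0,0],[0,0,0]]' --gripper '[1,1,1,1,1,1,1,1]'

```text
time: 28.45
tool_pos: [0.5474, 0.0636, 0.4248]
ee_rot: [-3.141, 0.002, 0.0]
wrist_force: [-0.5, 0.3, -0.1]
width: 0.0937
finger_force: 0.0
```

Call:
play_rows --translation '[[-0.4,-1,0],[-0.4,-1,0],[-0.4,-1,0],[-0.4,-1,0],[-0.44,-1,0],[-0.4,-0.9,0],[-0.4,-0.6,0],[0,-0.26,0]]' --twist '[[0,0,0],[0,0,0],[0,0,0],[0,0,0],[0,0,0],[0,0,0],[0,0,0],[0,0,0]]' --gripper '[1,1,1,1,1,1,1,1]'

```text
time: 29.25
tool_pos: [0.4327, 0.3342, 0.4251]
ee_rot: [3.141, 0.002, 0.005]
wrist_force: [0.0, -0.1, -0.9]
width: 0.0939
finger_force: 0.0
```

Call:
play_rows --translation '[[0,0,0.3],[0,0,0.7],[0,0,0.9],[0,0,0.7],[0,0,0.4],[0,0,0],[0,0,0]]' --twist '[[0,0,0],[0,0,0],[0,0,0],[0,0,0],[0,0,0],[0,0,0],[0,0,0]]' --gripper '[1,1,1,1,1,1,1]'

```text
time: 29.95
tool_pos: [0.4359, 0.3307, 0.3056]
ee_rot: [3.141, 0.001, -0.002]
wrist_force: [-0.3, -0.1, 0.1]
width: 0.0939
finger_force: 0.0
```

```bash
python3 - <<'E'
from h import *
o=robot.get_obs(); print(o['tool_pos'],o['ee_rot'],o['time'])
look(['large_knob']); look(['medium_knob','large_mouth'],['top','scene'])
print(rel([0.4355,0.3317,0.2455]))
im=robot.snapshot('top'); cs=[]
for p in([.629,-.147,.13],[.430,-.335,.155]):
    u=proj('top',p); x,y=map(int,u); print((u-[x-40,y-40]+.5)*5)
    cs.append(cv2.resize(im[y-40:y+40,x-40:x+40],(400,400),interpolation=cv2.INTER_CUBIC))
cv2.imwrite('pics/i.png',np.hstack(cs)[:,:,::-1])
E
```

```text
[0.43591458 0.33072911 0.3055851 ] [ 3.14050268e+00  9.37580063e-04 -1.74842918e-03] 29.95
wrist large_knob [([0.4376, 0.3297, 0.0553], 0.73)]
top medium_knob [([0.6288, -0.1454, 0.1616], 0.8), ([0.2204, -0.284, 0.0416], 0.8), ([0.4661, -0.5437, 0.041], 0.64)]
top large_mouth [([0.4285, -0.3356, 0.1606], 0.74)]
scene medium_knob [([0.4648, -0.5453, 0.0406], 0.88), ([0.632, -0.1492, 0.1655], 0.65), ([0.22, -0.2806, 0.0394], 0.65), ([0.4286, -0.3361, 0.1569], 0.4)]
scene large_mouth [([0.4302, -0.3354, 0.1543], 0.62)]
[-0.004763    0.00256733  1.53696637]
[204.92830554 203.59108623]
[206.75842797 206.05884398]
```

View pics/i.png

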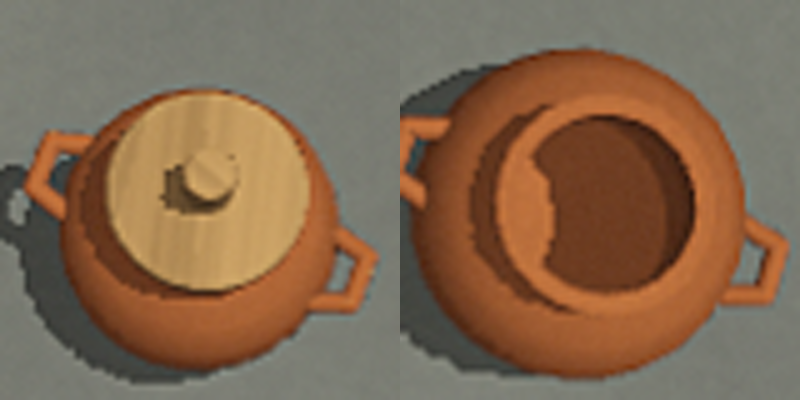

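The medium lid is home (left panel). The large crock's open mouth (right panel) is centred near (606,205), so it is at (0.430, -0.335). Grasping the large lid.

Call:
play_rows --translation '[[0,0,0.3],[0,0,0.6],[0,0,0.4],[0,0,0.2],[0,0,0.03],[0,0,0],[0,0,0],[0,0,0]]' --twist '[[0,0,0],[0,0,0],[0,0,0],[0,0,0],[0,0,0],[0,0,0],[0,0,0],[0,0,0]]' --gripper '[1,1,1,1,1,1,-1,-1]'

```text
time: 31.2
tool_pos: [0.4358, 0.3319, 0.2462]
ee_rot: [-3.141, -0.002, -0.0]
wrist_force: [-0.2, -0.0, -0.0]
width: 0.0815
finger_force: 0.0
```

Call:
play_rows --translation '[[0,0,0],[0,0,0],[0,0,0],[0,0,0],[0,0,0],[0,0,0],[0,0,0],[0,0,0]]' --twist '[[0,0,0],[0,0,0],[0,0,0],[0,0,0],[0,0,0],[0,0,0],[0,0,0],[0,0,0]]' --gripper '[-1,-1,-1,-1,-1,-1,-1,-1]'

```text
time: 32.0
tool_pos: [0.4355, 0.3317, 0.245]
ee_rot: [3.141, 0.0, -0.0]
wrist_force: [0.3, 0.9, -0.7]
width: 0.0276
finger_force: 30.0
```

Call:
play_rows --translation '[[0,0,0],[0,0,0]]' --twist '[[0,0,0],[0,0,0]]' --gripper '[-1,-1]'

```text
time: 32.2
tool_pos: [0.4355, 0.3317, 0.245]
ee_rot: [3.141, 0.0, -0.0]
wrist_force: [-0.2, -1.0, 0.9]
width: 0.0271
finger_force: 30.0
```

Call:
play_rows --translation '[[0,0,-0.2],[0,0,-0.6],[0,0,-0.9],[0,0,-0.9],[0,0,-0.9],[0,0,-0.9],[0,0,-0.8],[0,0.2,-0.4]]' --twist '[[0,0,0],[0,0,0],[0,0,0],[0,0,0],[0,0,0],[0,0,0],[0,0,0],[0,0,0]]' --gripper '[-1,-1,-1,-1,-1,-1,-1,-1]'

```text
time: 33.0
tool_pos: [0.4351, 0.3239, 0.4733]
ee_rot: [-3.138, -0.005, 0.001]
wrist_force: [0.0, 0.1, -1.6]
width: 0.0277
finger_force: 30.0
```

Call:
play_rows --translation '[[0,0.5,0],[0,0.8,0],[0,0.9,0],[0,0.9,0],[0,0.9,0],[0,0.9,0],[0,0.9,0],[0,0.9,0]]' --twist '[[0,0,0],[0,0,0],[0,0,0],[0,0,0],[0,0,0],[0,0,0],[0,0,0],[0,0,0]]' --gripper '[-1,-1,-1,-1,-1,-1,-1,-1]'

```text
time: 33.8
tool_pos: [0.4349, 0.0543, 0.4695]
ee_rot: [3.141, -0.001, -0.0]
wrist_force: [0.2, -0.0, -1.6]
width: 0.0278
finger_force: 30.0
```

Call:
play_rows --translation '[[0,0.9,0],[0,0.9,0],[-0.04,0.9,0],[-0.1,0.9,0],[0,0.9,0],[0,0.9,0],[0,0.9,0],[0,0.9,0]]' --twist '[[0,0,0],[0,0,0],[0,0,0],[0,0,0],[0,0,0],[0,0,0],[0,0,0],[0,0,0]]' --gripper '[-1,-1,-1,-1,-1,-1,-1,-1]'

```text
time: 34.6
tool_pos: [0.4293, -0.2337, 0.4695]
ee_rot: [3.141, -0.0, -0.0]
wrist_force: [0.6, 0.8, -2.2]
width: 0.0277
finger_force: 30.0
```

Call:
play_rows --translation '[[0,0.8,0],[0,0.5,0],[0,0.2,0],[0,0,0],[0,0,0],[0,0,0],[0,0,0]]' --twist '[[0,0,0],[0,0,0],[0,0,0],[0,0,0],[0,0,0],[0,0,0],[0,0,0]]' --gripper '[-1,-1,-1,-1,-1,-1,-1]'

```text
time: 35.3
tool_pos: [0.4299, -0.2913, 0.4695]
ee_rot: [3.141, -0.001, 0.001]
wrist_force: [0.0, 0.2, -1.1]
width: 0.0277
finger_force: 30.0
```

```bash
python3 - <<'E'
from h import *
o=robot.get_obs(); print(o['tool_pos'],o['ee_rot'],o['time'],o['wrist_force'],o['width'])
look(['large_knob'],['wrist','top','scene'])
print(rel([0.4295,-0.335,0.374]))
E
```

```text
[ 0.42989178 -0.29127277  0.46950163] [ 3.14127960e+00 -5.69904369e-04  1.30206712e-03] 35.3 [ 0.01880424  0.211437   -1.11180595] 0.027742541357083015
wrist large_knob []
top large_knob [([0.4292, -0.2913, 0.2779], 0.89)]
scene large_knob [([0.4251, -0.2944, 0.282], 0.75), ([0.6462, -0.3985, 0.1025], 0.67)]
[-0.0079463   1.07272715  2.37865675]
```

I summed the y shifts 44 mm short, so I'm finishing that, then descending to just above the rim.

Call:
play_rows --translation '[[0,0.3,0],[0,0.5,0],[0,0.28,0],[0,0,0],[0,0,0],[0,0,0]]' --twist '[[0,0,0],[0,0,0],[0,0,0],[0,0,0],[0,0,0],[0,0,0]]' --gripper '[-1,-1,-1,-1,-1,-1]'

```text
time: 36.2
tool_pos: [0.4298, -0.3355, 0.469]
ee_rot: [-3.141, 0.0, -0.0]
wrist_force: [-0.4, 1.3, -1.5]
width: 0.0276
finger_force: 30.0
```

Call:
play_rows --translation '[[0,0,0.3],[0,0,0.6],[0,0,0.5],[0,0,0.3],[0,0,0.1],[0,0,0],[0,0,0]]' --twist '[[0,0,0],[0,0,0],[0,0,0],[0,0,0],[0,0,0],[0,0,0],[0,0,0]]' --gripper '[-1,-1,-1,-1,-1,-1,-1]'

```text
time: 36.9
tool_pos: [0.4299, -0.3355, 0.3982]
ee_rot: [3.14, -0.001, -0.0]
wrist_force: [1.8, 0.0, 0.2]
width: 0.0275
finger_force: 30.0
```

Call:
play_rows --translation '[[0,0,0.08],[0,0,0.08],[0,0,0.07],[0,0,0.06],[0,0,0.05],[0,0,0.05],[0,0,0.05],[0,0,0]]' --twist '[[0,0,0],[0,0,0],[0,0,0],[0,0,0],[0,0,0],[0,0,0],[0,0,0],[0,0,0]]' --gripper '[-1,-1,-1,-1,-1,-1,-1,-1]'

```text
time: 37.7
tool_pos: [0.4297, -0.3355, 0.3791]
ee_rot: [-3.141, 0.0, -0.0]
wrist_force: [0.2, -0.5, -1.9]
width: 0.0277
finger_force: 30.0
```

Call:
play_rows --translation '[[0,0,0.05],[0,0,0.04],[0,0,0.02],[0,0,0]]' --twist '[[0,0,0],[0,0,0],[0,0,0],[0,0,0]]' --gripper '[-1,-1,-1,-1]'

```text
time: 38.1
tool_pos: [0.4298, -0.3355, 0.3749]
ee_rot: [-3.141, 0.0, -0.0]
wrist_force: [1.5, -0.8, -0.4]
width: 0.0273
finger_force: 30.0
```

Call:
play_rows --translation '[[0,0,0.03],[0,0,0]]' --twist '[[0,0,0],[0,0,0]]' --gripper '[-1,-1]'

```text
time: 38.3
tool_pos: [0.4298, -0.3355, 0.374]
ee_rot: [3.141, -0.0, -0.0]
wrist_force: [-0.2, 0.2, -1.5]
width: 0.0275
finger_force: 30.0
```

Call:
play_rows --translation '[[0,0,0.02],[0,0,0]]' --twist '[[0,0,0],[0,0,0]]' --gripper '[-1,-1]'

```text
time: 38.5
tool_pos: [0.4297, -0.3355, 0.374]
ee_rot: [3.141, -0.001, -0.0]
wrist_force: [-1.5, 0.8, 3.2]
width: 0.0277
finger_force: 30.0
```

Contact at the expected home height. Release, rise and retreat.

Call:
play_rows --translation '[[0,0,0],[0,0,0],[0,0,0],[0,0,0],[0,0,-0.2],[0,0,-0.5],[0,0,-0.8],[0,0,-0.8]]' --twist '[[0,0,0],[0,0,0],[0,0,0],[0,0,0],[0,0,0],[0,0,0],[0,0,0],[0,0,0]]' --gripper '[1,1,1,1,1,1,1,1]'

```text
time: 39.3
tool_pos: [0.4297, -0.3354, 0.4661]
ee_rot: [-3.141, 0.001, -0.0]
wrist_force: [1.1, -1.0, -0.2]
width: 0.088
finger_force: 0.0
```

Call:
play_rows --translation '[[-0.3,0.3,-0.3],[-0.5,0.5,0],[-0.5,0.5,0],[-0.5,0.5,0],[-0.5,0.5,0],[-0.3,0.3,0],[0,0,0],[0,0,0]]' --twist '[[0,0,0],[0,0,0],[0,0,0],[0,0,0],[0,0,0],[0,0,0],[0,0,0],[0,0,0]]' --gripper '[1,1,1,1,1,1,1,1]'

```text
time: 40.1
tool_pos: [0.3258, -0.4394, 0.4775]
ee_rot: [3.142, -0.001, -0.001]
wrist_force: [-0.2, 0.1, 0.1]
width: 0.0939
finger_force: 0.0
```

```bash
python3 - <<'E'
from h import *
look(['small_knob','medium_knob','large_knob'],['top','scene'])
im=np.hstack([robot.snapshot('top')[100:280,140:480],robot.snapshot('scene')[150:330,100:440]])
cv2.imwrite('pics/j.png',cv2.resize(im[:,:,::-1],(800,212)) if 0 else np.vstack([cv2.resize(x,(566,300)) for x in np.hsplit(im[:,:,::-1],2)]))
E
```

```text
top small_knob [([0.6215, 0.1196, 0.1374], 0.7), ([0.4115, -0.0135, 0.0534], 0.55)]
top medium_knob [([0.6271, -0.1477, 0.1593], 0.92), ([0.4605, -0.5456, 0.0427], 0.87), ([0.2224, -0.2846, 0.0419], 0.71), ([0.6204, 0.1171, 0.14], 0.64)]
top large_knob [([0.4299, -0.3385, 0.1847], 0.9)]
scene small_knob [([0.6158, 0.1205, 0.1334], 0.93), ([0.6268, -0.1424, 0.1648], 0.65), ([0.6452, -0.3958, 0.1026], 0.46)]
scene medium_knob [([0.6325, -0.146, 0.166], 0.71), ([0.467, -0.5476, 0.0405], 0.62), ([0.2228, -0.2794, 0.0391], 0.46)]
scene large_knob [([0.4246, -0.3378, 0.1835], 0.75)]
```

View pics/j.png

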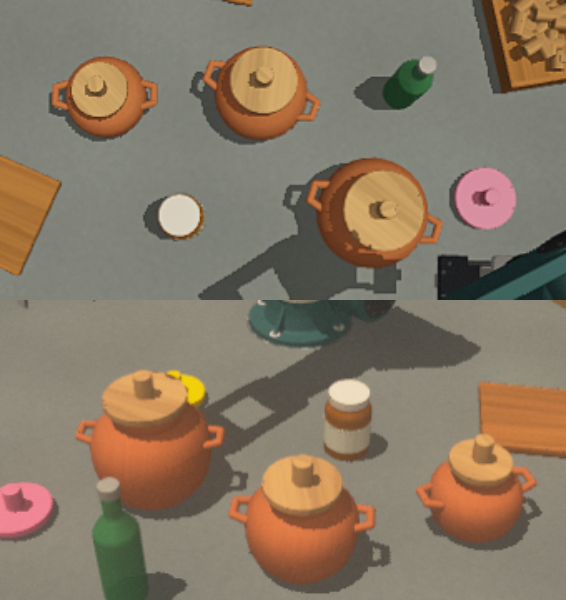

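All three lids sit level on their own crocks: small (98,85), medium (263,80) and large (385,208). The knob heights match home, and the jar, bottle and look-alikes haven't moved.

```bash
python3 -c "
from bench import robot
print(robot.close_job())"
```

```text
the job is handed in; nothing more can be done
None
```

The three lids are back on the crocks of their size, fully home by contact and knob height, and the job was handed in at about 40 s of the 122 s allowed; no verdict came back.

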